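Make up the coffee tray and the tea tray

ROBOT

A 6-joint arm with a two-finger parallel gripper is mounted at the origin on the work surface. World frame = base frame: x ahead of the robot, y to its left, z up, the work surface at z = 0. Lengths are in m, angles in rad, forces in N, time in s.
With the tool pointing down it reaches from about 0.375 to 0.9 m from the base axis. Payload 3.1 kg.
Tool frame: the origin (TCP) lies between the finger pads; the fingertips stand 22 mm ahead of it and the grasp point (between the pads) lies 3 mm ahead of it; z points along the fingers, y is the direction in which the jaws open and shut (so a half turn about z gives the same grasp; the last joint's range is limited). The gripper opens to 87 mm and grips with 3 to 60 N. Pads are 19 mm wide; open, the fingers measure 117 mm over their backs; the gripper's body (75 mm by 190 mm) begins 51 mm behind the grasp point.
Start: joints at [1.137, 0.527, 1.433, -0, 1.181, -0.178], TCP at [0.158, 0.605, 0.221] pointing down, gripper open.
Joint ranges: [-3.08, 3.08], [-0.75, 2.2], [0.22, 2.44], [-1.43, 4.57], [0, 2.65], [-2.85, 2.85]. Speed limits (rad/s): [2.79, 2.79, 3.14, 3.14, 3.14, 3.14].

INTERFACE

Orientations are given as a unit quaternion [x, y, z, w].
In Python, from rig import get_obs, camera, get_calibration, hand_in, search_frame gives the robot as it stands.
- The arm moves only by the shell command python3 -m jog 'ROWS' [FORCE]. ROWS is JSON, a list of rows, each an object with "grip": the closure in counts, from 0 (fully open) to 255 (shut); "travel": the shift along the world's x, y, z in cm, a list of three; "twist": the turn about the world's z in degrees. A call has 1 to 8 rows; each row shifts and turns the commanded pose from where the row before left it; what a row does not reach is not made up. A row lasts 1/10 s, in which the tool goes at most 50 mm and 8.59 degrees, less where a joint would pass 70% of its speed; a pose out of reach is approached as far as the arm can. A call is refused whole if a number of a shift passes 5 or a number of a turn 8.59, either way. A call with a gripper value outside its range is refused whole. The fingers move at their own pace and stop on an object; FORCE is the grip in N (left out, the last holds). Time passes only in rows, so rows that do not move let the fingers close. It gives the time, the measured TCP pose, the force and the opening at its end, in the units of the state.
- get_obs(): the state, without advancing time (a new reading comes with each control period).
- camera(name): name is "scene" or "top" or "wrist"; returns the picture (400x640x3 uint8, red, green, blue); there is no depth.
- get_calibration(name): a dict with "fx", "fy", "cx", "cy" (pixels), "R" (3x3) and "t" (3): a world point X has camera coordinates R X + t; the wrist camera has in their place "T_tool_cam" (4x4, takes a point from camera to tool coordinates, whose origin is the TCP and whose axes are the flange's). Camera axes: x right, y down, z forward; pixel columns grow to the right and rows downward; lengths in m; the calibration is good to about 2 mm. A picture is of the moment at which its call begins: read the wrist's pose just before it. get_calibration takes no time and is no camera call.
- hand_in(): hands the job in, once; it reports no verdict.
Trained networks look in the newest picture that a camera, given by its name, has taken for a name from the list of things; names that differ only in an ending like _2 or _b are one class to them, and where a whole thing is asked for, a point or a joint stands for the part that bears it (a point fixed in the world has none). Each returns a list of dicts, best first, with "p" (0 to 1); they miss things now and then, are a little off and sometimes report something else, mostly with a low value. They report only what shows in the picture. A call takes as long as a camera call.
- search_frame(target, camera): "at" ([x, y, z] in m, in world coordinates, good to about 4 mm: the middle of the surface that is visible of it).
The state is a dict: "time": time; "q": joint angles; "joint_velocities": joint speeds; "joint_torque": joint torques, N m; "position": TCP position; "tool_rot": TCP orientation; "ft_force": force on the tool from outside, world axes, zero at the start; "moment": the same for the moment, N m; "grip_width": finger opening in m.
Only numpy, scipy, OpenCV 4.12 (cv2) and the standard library are available. Lean on these libraries where they do the work, as an engineer would, in place of code of your own. Each camera call takes 0.05 s, during which the arm holds its last target. There are 200 camera calls.

TASK

Make up the two trays from the stock on the worktop, one thing to a compartment. The long coffee tray gets the steel mug in the compartment at its tab end, the coffee jar in the middle and the white push-top canister at the other end; the short tea tray gets the tea box at its tab end and the small bowl at the other end. Everything must stand upright and flat on the floor of its compartment, without being tipped over on the way; leave the paper-cup stack, the cocoa tin and the spoon rest where they are.

Things in the scene. Friction and masses are not known exactly. Their poses are not given: they have to be found in the camera images.
- long_tray: The coffee tray: the longer fixed plywood tray, 282 x 98 mm: three compartments in a row, 86 x 86 mm inside, 92 mm centre to centre. Floor top 4 mm, rims and dividers (6 mm thick) 12 mm above the worktop. Origin: centre of underside; x across, y along the row to the end with a dark tab (sticks out 28 mm), which lies to the robot's left within 0.2 rad. Compartment centres: x 0, y +92 (tab end), 0, -92 mm.
- short_tray: The tea tray: the shorter fixed plywood tray, 190 x 98 mm: two compartments in a row, 86 x 86 mm inside, 92 mm centre to centre. Floor top 4 mm, rims and dividers (6 mm thick) 12 mm above the worktop. Origin: centre of underside; x across, y along the row to the end with a dark tab (sticks out 28 mm), which lies to the robot's left within 0.2 rad. Compartment centres: x 0, y +46 (tab end), -46 mm.
- mug: Loose stainless steel mug, round, 60 mm across, 78 mm high, open top, 3 mm wall, 140 g. Origin: centre of underside, z up. Handle on the +y side, out to 58 mm from the axis, at 21 to 68 mm height, 7 mm thick; starts pointing to the robot's left within 0.6 rad. Grip the body along x, clear of it. In the tray it passes over the rim; do not point it at the next compartment.
- jar: Loose glass coffee jar, round, 58 mm across up to 68 mm height, with a red screw lid 54 mm across from 76 to 94 mm height; about 260 g, closed. Origin: centre of the underside, z up.
- canister: Loose white push-top dispenser canister, round, 50 mm across and 74 mm high, with a small push button 26 mm across on top (total height 94 mm); about 120 g; the button is solid. Origin: centre of the underside, z up.
- tea_box: Loose closed cardboard box of tea bags, 46 mm (x) x 62 mm (y) x 78 mm high, with a paper band round its top; about 60 g. Origin: centre of the underside, z up. Starts with its x axis within 0.5 rad of straight away from the robot.
- bowl: Loose small white ceramic bowl, 52 mm high, open top; straight round side 64 mm across from 22 mm height up to the rim, narrowing below to a foot 42 mm across; wall 4 mm; about 130 g. Origin: centre of the underside, z up.
- cup_stack: Bystander: loose stack of upturned white paper cups, 78 mm across at the bottom, 56 mm at the top, 118 mm high. Not to be moved. Origin: centre of the underside.
- cocoa_tin: Bystander: loose squat steel tin, 77 mm across, 60 mm high. Not to be moved. Origin: centre of the underside.
- spoon_rest: Bystander: loose grey plastic spoon rest, 80 mm (x) x 150 mm (y), 14 mm high, with a steel spoon on it that sticks out 38 mm over the +y end, up to 23 mm high; stands beyond the other things. Not to be moved. Origin: centre of the underside.

How it is judged:
At the end, for the whole second after the job is handed in: Each of the five stands in its own compartment, upright (under 0.08 rad), at rest: origin within 22 mm of the compartment's centre along both tray axes, 1 to 8 mm above the tray's underside (floor at 4 mm). Long tray from the tab: mug, jar, canister; short tray: tea box, bowl (x of mug in the frame of long_tray between -0.022 and 0.022 m and y of mug in the frame of long_tray between 0.07 and 0.114 m and z of mug in the frame of long_tray between 0.001 and 0.008 m and angle between each of mug, jar, canister, tea_box, bowl's own z axis and vertical below 0.08 rad and linear speed of each of mug, jar, canister, tea_box, bowl below 0.02 m/s and angular speed of each of mug, jar, canister, tea_box, bowl below 0.2 rad/s and x of jar in the frame of long_tray between -0.022 and 0.022 m and y of jar in the frame of long_tray between -0.022 and 0.022 m and z of jar in the frame of long_tray between 0.001 and 0.008 m and x of canister in the frame of long_tray between -0.022 and 0.022 m and y of canister in the frame of long_tray between -0.114 and -0.07 m and z of canister in the frame of long_tray between 0.001 and 0.008 m and x of tea_box in the frame of short_tray between -0.022 and 0.022 m and y of tea_box in the frame of short_tray between 0.024 and 0.068 m and z of tea_box in the frame of short_tray between 0.001 and 0.008 m and x of bowl in the frame of short_tray between -0.022 and 0.022 m and y of bowl in the frame of short_tray between -0.068 and -0.024 m and z of bowl in the frame of short_tray between 0.001 and 0.008 m); the robot touches nothing.
It fails at once if the cup stack is shifted by more than 20 mm (distance of cup_stack from where it was at the start of the episode above 0.02 m).
It fails at once if the cocoa tin is shifted by more than 20 mm (distance of cocoa_tin from where it was at the start of the episode above 0.02 m).
It fails at once if the spoon rest is shifted by more than 20 mm (distance of spoon_rest from where it was at the start of the episode above 0.02 m).
It fails at once if one of the five things is tipped over (more than 0.9 rad) (angle between any of mug, jar, canister, tea_box, bowl's own z axis and vertical above 0.9 rad).
It also fails if it takes over 120 s, if anything falls off the work surface, if the arm or the gripper's body presses on something with over 40 N, if the wrist force passes 120 N, or if a joint passes its speed limit or range.

## Working session

There is one attempt and no reset: what is moved stays moved. The work goes in short steps, Python scripts to look and compute and a shell command to move; the robot and the scene stay as the last step left them, time stands still between calls to the robot, and variables do not carry over. Pictures are saved under pics/ and viewed, about 12 in all and at most 16, crops included, and the job is handed in when it is done.

```bash
mkdir -p pics; ls
python3 - <<'E'
from rig import *
import cv2,numpy as np
o=get_obs();print(o)
for n in("scene","top"):
    cv2.imwrite(f"pics/{n}0.png",camera(n)[:,:,::-1]); c=get_calibration(n);print(n,{k:np.round(v,3).tolist() for k,v in c.items()})
print({k:np.round(v,4).tolist() for k,v in get_calibration("wrist").items()})
for t in "long_tray short_tray mug jar canister tea_box bowl cup_stack cocoa_tin spoon_rest".split():
  for n in("scene","top"):
    print(t,n,[(np.round(d["at"],3).tolist(),round(d["p"],2)) for d in search_frame(t,n)][:3])
print(get_obs()["time"])
E
```

```text
pics
{'time': 0.0, 'q': array([ 1.13648380e+00,  5.28469168e-01,  1.43390580e+00, -1.27797687e-05,
        1.18135735e+00, -1.78530615e-01]), 'joint_velocities': array([ 0.00075666,  0.0001018 , -0.00013192, -0.00015904,  0.00024923,
        0.00041042]), 'joint_torque': array([-5.06797369e-04, -4.40056765e+01, -1.76588559e+01,  6.31462131e-02,
        5.83112868e-02, -1.72798445e-04]), 'position': array([0.15780807, 0.60399573, 0.21956866]), 'tool_rot': array([ 1.27540120e-01,  9.91832835e-01, -1.02177726e-03, -3.17078909e-04]), 'ft_force': array([0.51009394, 0.98477754, 0.60928736]), 'moment': array([-0.02394055,  0.03015869, -0.05551326]), 'grip_width': 0.08710981981633342}
scene {'fx': 361.745, 'fy': 361.745, 'cx': 323.306, 'cy': 200.909, 'R': [[0.599, 0.801, 0.014], [0.642, -0.47, -0.605], [-0.478, 0.372, -0.796]], 't': [-0.401, -0.379, 1.323]}
top {'fx': 476.763, 'fy': 476.763, 'cx': 316.927, 'cy': 205.118, 'R': [[0.006, -1.0, -0.013], [-0.996, -0.005, -0.086], [0.086, 0.013, -0.996]], 't': [0.007, 0.62, 1.595]}
{'fx': 319.5463, 'fy': 319.5463, 'cx': 319.5268, 'cy': 200.4956, '
[... 617 characters left out ...]
44, -0.125, 0.093], 0.85)]
canister scene [([0.509, 0.426, 0.058], 0.7)]
canister top [([0.491, 0.43, 0.075], 0.76), ([0.643, -0.126, 0.093], 0.7)]
tea_box scene [([0.647, -0.285, 0.074], 0.9)]
tea_box top [([0.632, -0.28, 0.075], 0.86)]
bowl scene [([0.484, -0.444, 0.032], 0.94), ([0.669, 0.117, 0.081], 0.18)]
bowl top [([0.497, -0.448, 0.016], 0.54)]
cup_stack scene [([0.663, 0.119, 0.082], 0.83)]
cup_stack top [([0.638, 0.13, 0.114], 0.86)]
cocoa_tin scene [([0.65, -0.01, 0.062], 0.92)]
cocoa_tin top [([0.631, -0.001, 0.059], 0.9), ([0.456, 0.209, 0.003], 0.3)]
spoon_rest scene [([0.816, 0.019, 0.004], 0.71), ([0.457, 0.197, 0.004], 0.3)]
spoon_rest top [([0.813, 0.027, 0.006], 0.76)]
1.1
```

View pics/top0.png

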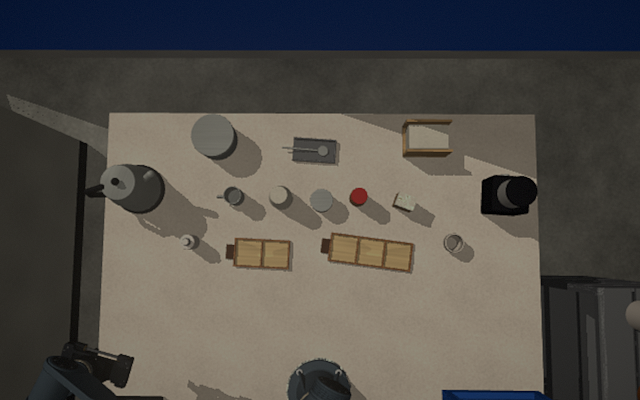

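View pics/scene0.png

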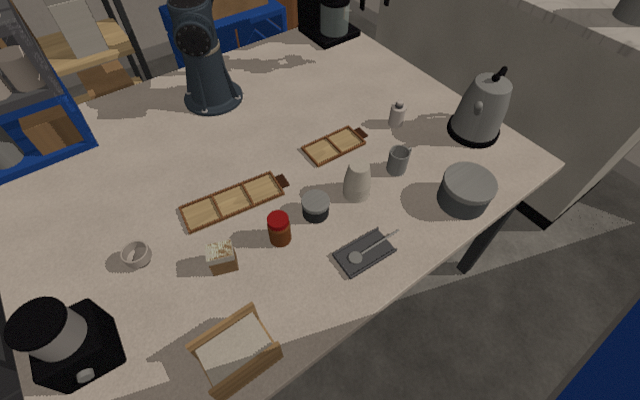

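The top picture shows all ten things where the networks report them: canister (188,242), mug (233,196) with its handle to the left, cups (281,197), cocoa (320,200), jar (359,197), tea box (404,202) and bowl (454,243). Both tray tabs are at the left, at (230,252) and (325,245). The scene picture agrees. Next is a wrist survey from several places.

```bash
cat > h.py <<'E'
from rig import *
import cv2,numpy as np,pickle,sys
from scipy.spatial.transform import Rotation as Ro
def snap(name):
    o=get_obs(); im=camera("wrist"); c=get_calibration("wrist")
    T=np.eye(4);T[:3,:3]=Ro.from_quat(o["tool_rot"]).as_matrix();T[:3,3]=o["position"]
    T=T@np.array(c["T_tool_cam"]); K=np.array([[c["fx"],0,c["cx"]],[0,c["fy"],c["cy"]],[0,0,1]])
    cv2.imwrite(f"pics/{name}.png",im[:,:,::-1]); pickle.dump((T,K),open(f"pics/{name}.pkl","wb"))
    return o
def load(name): return pickle.load(open(f"pics/{name}.pkl","rb"))
def ray(name,uv):
    T,K=load(name); d=T[:3,:3]@np.linalg.inv(K)@np.array([*uv,1.]); return T[:3,3],d/np.linalg.norm(d)
def plane(name,uv,z):
    p,d=ray(name,uv); return p+d*(z-p[2])/d[2]
def tri(*obs):   # (name,uv) pairs -> point, residual
    A=np.zeros((3,3));b=np.zeros(3);L=[]
    for n,uv in obs:
        p,d=ray(n,uv);M=np.eye(3)-np.outer(d,d);A+=M;b+=M@p;L.append((p,M))
    X=np.linalg.solve(A,b); return X,max(np.linalg.norm(M@(X-p)) for p,M in L)
def find(names,cam="wrist"):
    for t in names:
        print(t,[(np.round(d["at"],3).tolist(),round(d["p"],2)) for d in search_frame(t,cam)][:2])
def pose():
    o=get_obs();R=Ro.from_quat(o["tool_rot"]).as_matrix()
    print("t",round(o["time"],2),"pos",np.round(o["position"],4),"yaw(tool y)",round(np.degrees(np.arctan2(R[1,1],R[0,1])),2),"w",round(o["grip_width"],4),"F",np.round(o["ft_force"],1))
E
python3 -m jog '[{"grip":0,"travel":[4.3,-3.4,0.4],"twist":2},{"grip":0,"travel":[4.3,-3.4,0.4],"twist":2},{"grip":0,"travel":[4.3,-3.4,0.4],"twist":2},{"grip":0,"travel":[4.3,-3.4,0.4],"twist":2},{"grip":0,"travel":[4.3,-3.4,0.4],"twist":2},{"grip":0,"travel":[4.3,-3.4,0.4],"twist":2},{"grip":0,"travel":[4.3,-3.4,0.4],"twist":2},{"grip":0,"travel":[0,0,0],"twist":0}]'
python3 - <<'E'
from h import *
pose();snap("w1");find(["short_tray","mug","canister"])
E
python3 -m jog '[{"grip":0,"travel":[0.5,-4,0],"twist":0},{"grip":0,"travel":[0.5,-4,0],"twist":0},{"grip":0,"travel":[0.5,-4,0],"twist":0},{"grip":0,"travel":[0.5,-4,0],"twist":0},{"grip":0,"travel":[0,0,0],"twist":0},{"grip":0,"travel":[0,0,0],"twist":0}]'
python3 - <<'E'
from h import *
pose();snap("w2");find(["short_tray","mug","canister"])
E
python3 -m jog '[{"grip":0,"travel":[0.5,-4,0],"twist":0},{"grip":0,"travel":[0.5,-4,0],"twist":0},{"grip":0,"travel":[0.5,-4,0],"twist":0},{"grip":0,"travel":[0.5,-4,0],"twist":0},{"grip":0,"travel":[0,-4,0],"twist":0},{"grip":0,"travel":[0,-4,0],"twist":0},{"grip":0,"travel":[0,0,0],"twist":0}]'
python3 - <<'E'
from h import *
pose();snap("w3");find(["long_tray","jar","tea_box","bowl"])
E
python3 -m jog '[{"grip":0,"travel":[0,-4,0],"twist":0},{"grip":0,"travel":[0,-4,0],"twist":0},{"grip":0,"travel":[0,-4,0],"twist":0},{"grip":0,"travel":[0,-4,0],"twist":0},{"grip":0,"travel":[0,0,0],"twist":0},{"grip":0,"travel":[0,0,0],"twist":0}]'
python3 - <<'E'
from h import *
pose();snap("w4");find(["long_tray","jar","tea_box","bowl"])
a=[cv2.imread(f"pics/w{i}.png") for i in (1,2,3,4)]
E
```

```text
time: 1.9
position: [0.4379, 0.3847, 0.2468]
tool_rot: [0.009, 1.0, -0.0, 0.002]
ft_force: [-0.2, 0.6, 0.1]
grip_width: 0.0869
t 1.9 pos [0.4379 0.3847 0.2468] yaw(tool y) 88.96 w 0.0869 F [-0.2  0.6  0.1]
short_tray [([0.453, 0.205, 0.003], 0.81), ([0.487, 0.433, 0.072], 0.45)]
mug [([0.65, 0.294, 0.06], 0.92)]
canister [([0.486, 0.434, 0.072], 0.76)]
time: 2.7
position: [0.4512, 0.2289, 0.2461]
tool_rot: [0.006, 1.0, 0.0, -0.0]
ft_force: [-0.6, -0.0, 0.1]
grip_width: 0.0865
t 2.7 pos [0.4512 0.2289 0.2461] yaw(tool y) 89.35 w 0.0865 F [-0.6 -0.   0.1]
short_tray [([0.453, 0.21, 0.003], 0.97)]
mug [([0.66, 0.298, 0.06], 0.85)]
canister [([0.488, 0.428, 0.07], 0.77), ([0.626, 0.138, 0.099], 0.25)]
time: 3.6
position: [0.4731, -0.015, 0.2461]
tool_rot: [0.007, 1.0, -0.001, 0.001]
ft_force: [0.5, 0.8, 0.3]
grip_width: 0.0869
t 3.6 pos [ 0.4731 -0.015   0.2461] yaw(tool y) 89.14 w 0.0869 F [0.5 0.8 0.3]
long_tray [([0.465, -0.173, 0.001], 0.97), ([0.5, -0.424, 0.018], 0.68)]
jar [([0.651, -0.119, 0.098], 0.93)]
tea_box []
bowl [([0.501, -0.422, 0.018], 0.55)]
time: 4.45
position: [0.4721, -0.1711, 0.2458]
tool_rot: [0.006, 1.0, 0.0, -0.0]
ft_force: [0.4, 0.3, 0.5]
grip_width: 0.087
t 4.45 pos [ 0.4721 -0.1711  0.2458] yaw(tool y) 89.35 w 0.087 F [0.4 0.3 0.5]
long_tray [([0.468, -0.17, 0.003], 0.79)]
jar [([0.64, -0.13, 0.096], 0.84)]
tea_box [([0.635, -0.268, 0.081], 0.62)]
bowl [([0.497, -0.462, 0.035], 0.85)]
```

Run:
```python
import cv2,numpy as np
a=[cv2.imread(f"pics/w{i}.png") for i in (1,2,3,4)]
for n,(i,j) in {"m12":(0,1),"m34":(2,3)}.items():
    cv2.imwrite(f"pics/{n}.png",cv2.resize(np.vstack([a[i],a[j]]),(480,600)))
```

```text
(no output)
```

View pics/w1.png

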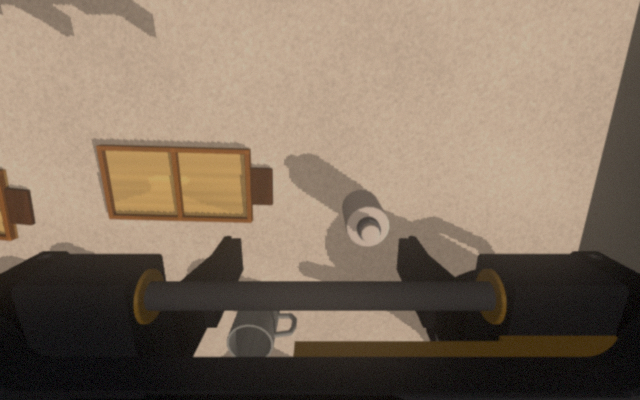

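View pics/w2.png

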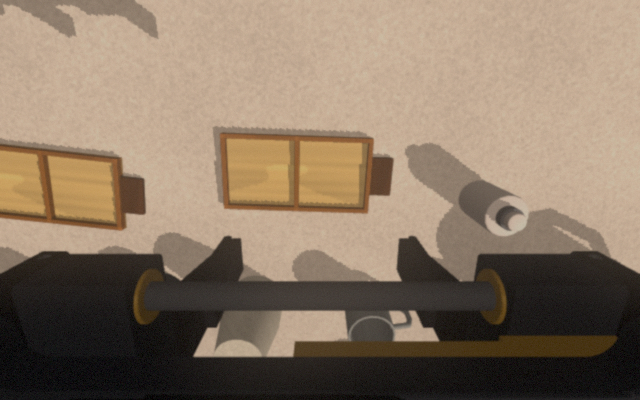

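View pics/w3.png

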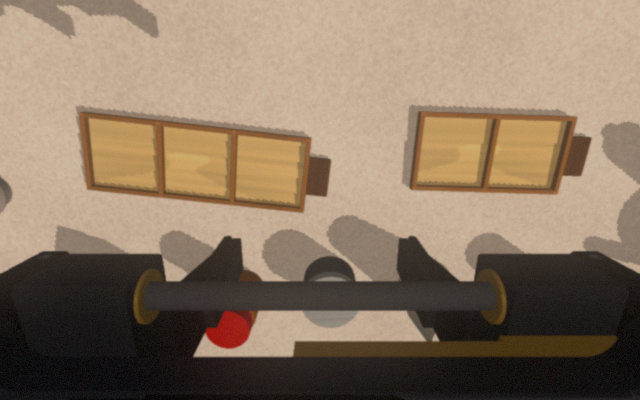

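View pics/w4.png

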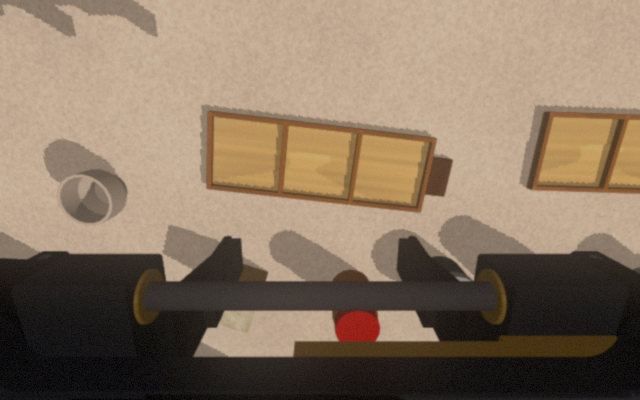

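The trays are clear in all four views: short tray outer corners in w2 about (221,133) to (368,212), long tray in w4 about (208,111) to (421,211). The canister (w1 368,225; w2 505,213) and the bowl (w4 91,197) are visible, but the far row is hidden by the gripper. I'll triangulate these, then look at the far row with the tool turned.

Run:
```python
from h import *
S={"w1":[(97,146),(249,148),(252,222),(109,220)],"w2":[(221,133),(373,138),(368,212),(222,209)]}
L={"w3":[(80,113),(311,138),(303,211),(88,188)],"w4":[(208,111),(435,138),(421,211),(208,188)]}
for D,n in((S,"short"),(L,"long")):
    a,b=D
    P=[];
    for i in range(4):
        X,r=tri((a,D[a][i]),(b,D[b][i]));P.append(X);print(n,np.round(X,4),round(r,4))
    for v in D:
        Q=np.array([plane(v,p,.012) for p in D[v]]); y=Q[1]+Q[2]-Q[0]-Q[3]
        print(v,"centre",np.round(Q.mean(0),4),"len",round(np.linalg.norm(y)/2,3),"wid",round(np.linalg.norm(Q[0]+Q[1]-Q[2]-Q[3])/2,3),"y-axis yaw",round(np.degrees(np.arctan2(y[1],y[0])),2))
print("can ring",tri(("w1",(368,225)),("w2",(505,213))),"button",tri(("w1",(370,232)),("w2",(511,217))))
print([plane("w1",(368,225),.074),plane("w2",(505,213),.074)])
print("bowl rim",plane("w4",(93,197),.052))
```

```text
short [0.4058 0.109  0.0122] 0.0002
short [0.4135 0.2964 0.0064] 0.0009
short [0.511  0.2929 0.0103] 0.0001
short [0.5063 0.0982 0.0056] 0.0002
w1 centre [0.4581 0.2006 0.012 ] len 0.19 wid 0.099 y-axis yaw 88.17
w2 centre [0.4584 0.1994 0.012 ] len 0.19 wid 0.098 y-axis yaw 87.8
long [ 0.401  -0.3045  0.01  ] 0.0005
long [ 0.4362 -0.0254  0.0045] 0.0001
long [ 0.53   -0.0378  0.0131] 0.0001
long [ 0.4952 -0.3144  0.0128] 0.0005
w3 centre [ 0.4654 -0.1702  0.012 ] len 0.28 wid 0.095 y-axis yaw 82.89
w4 centre [ 0.4656 -0.171   0.012 ] len 0.279 wid 0.096 y-axis yaw 82.82
can ring (array([0.49422439, 0.43973965, 0.06821766]), np.float64(0.0006094722703427277)) button (array([0.49603471, 0.43999031, 0.08073097]), np.float64(0.0020813093100670137))
[array([0.49254595, 0.43893092, 0.074     ]), array([0.49150486, 0.43600485, 0.074     ])]
bowl rim [ 0.49477392 -0.4359207   0.052     ]
```

```bash
python3 -m jog '[{"grip":0,"travel":[0.2,-2.2,0],"twist":-8.2},{"grip":0,"travel":[0.2,-2.2,0],"twist":-8.2},{"grip":0,"travel":[0.2,-2.2,0],"twist":-8.2},{"grip":0,"travel":[0.2,-2.2,0],"twist":-8.2},{"grip":0,"travel":[0.2,-2.2,0],"twist":-8.2},{"grip":0,"travel":[0.2,-2.2,0],"twist":-8.2},{"grip":0,"travel":[0.2,-2.2,0],"twist":-8.2},{"grip":0,"travel":[0.2,-2.2,0],"twist":-8.2}]' >/dev/null
python3 -m jog '[{"grip":0,"travel":[0.2,-2.2,0],"twist":-8.2},{"grip":0,"travel":[0.2,-2.2,0],"twist":-8.2},{"grip":0,"travel":[0.2,-2.2,0],"twist":-7.4},{"grip":0,"travel":[0,0,0],"twist":0},{"grip":0,"travel":[0,0,0],"twist":0}]' >/dev/null
python3 - <<'E'
from h import *
pose();snap("b1");find(["bowl"])
E
python3 -m jog '[{"grip":0,"travel":[0,-2.5,0],"twist":0},{"grip":0,"travel":[0,-2.5,0],"twist":0},{"grip":0,"travel":[0,0,0],"twist":0},{"grip":0,"travel":[0,0,0],"twist":0}]' >/dev/null
python3 - <<'E'
from h import *
pose();snap("b2");find(["bowl"])
cv2.imwrite("pics/b12.png",np.hstack([cv2.imread(f"pics/b{i}.png")[:,160:480] for i in(1,2)]))
E
```

```text
t 6.0 pos [ 0.494  -0.4126  0.2456] yaw(tool y) 0.11 w 0.087 F [0.2 0.1 0.3]
bowl [([0.497, -0.451, 0.022], 0.66)]
t 6.5 pos [ 0.4938 -0.4626  0.2458] yaw(tool y) -0.0 w 0.0873 F [-1.7  0.1 -0.3]
bowl [([0.497, -0.454, 0.019], 0.68)]
```

View pics/b12.png

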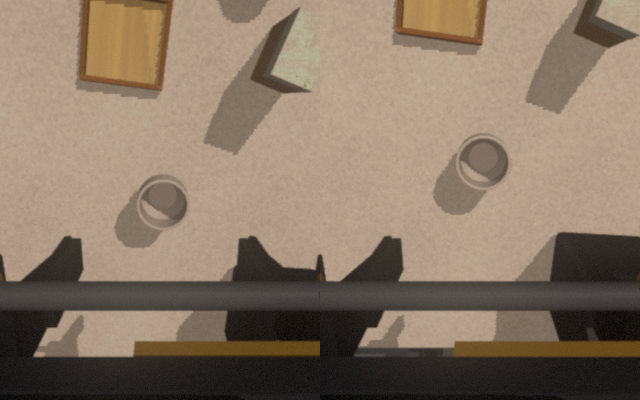

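The bowl is clear in both views, with rim centres at about (323,203) in b1 and (324,162) in b2. The tea box top corner shows at the upper right.

Run:
```python
from h import *
print(tri(("b1",(323,203.5)),("b2",(323.5,162))))
print(plane("b1",(323,203.5),.052),plane("b2",(323.5,162),.052))
# rim width check
print(plane("b1",(298,203.5),.052)-plane("b1",(348.5,203.5),.052))
```

```text
(array([ 0.4989588 , -0.44674884,  0.0467258 ]), np.float64(0.00013494818930966053))
[ 0.49876209 -0.4450744   0.052     ] [ 0.49902834 -0.44580133  0.052     ]
[-0.05943846 -0.00012885  0.        ]
```

```bash
python3 -m jog '[{"grip":0,"travel":[0.5,1.7,0],"twist":0},{"grip":0,"travel":[0,0,-4],"twist":0},{"grip":0,"travel":[0,0,-4],"twist":0},{"grip":0,"travel":[0,0,-4],"twist":0},{"grip":0,"travel":[0,0,-4],"twist":0},{"grip":0,"travel":[0,0,-3],"twist":0},{"grip":0,"travel":[0,0,-1.5],"twist":0},{"grip":0,"travel":[0,0,0],"twist":0}]'
python3 -m jog '[{"grip":255,"travel":[0,0,0],"twist":0},{"grip":255,"travel":[0,0,0],"twist":0},{"grip":255,"travel":[0,0,0],"twist":0},{"grip":255,"travel":[0,0,0],"twist":0},{"grip":255,"travel":[0,0,0],"twist":0},{"grip":255,"travel":[0,0,0],"twist":0}]' 20
```

```text
time: 7.4
position: [0.4983, -0.4441, 0.039]
tool_rot: [0.707, 0.707, 0.0, -0.003]
ft_force: [-0.2, 0.8, 0.4]
grip_width: 0.0871
time: 8.0
position: [0.4992, -0.4476, 0.0426]
tool_rot: [0.708, 0.707, -0.0, 0.001]
ft_force: [-1.6, 1.4, 6.4]
grip_width: 0.0636
```

```bash
python3 -m jog '[{"grip":255,"travel":[0,0,3],"twist":0},{"grip":255,"travel":[0,0,4],"twist":0},{"grip":255,"travel":[0,1,4],"twist":0},{"grip":255,"travel":[-0.3,3,2],"twist":0},{"grip":255,"travel":[-0.3,4,0],"twist":0},{"grip":255,"travel":[-0.3,4,0],"twist":0},{"grip":255,"travel":[-0.3,4,0],"twist":0},{"grip":255,"travel":[-0.3,4,0],"twist":0}]'
python3 -m jog '[{"grip":255,"travel":[-0.3,4,0],"twist":0},{"grip":255,"travel":[-0.3,4,0],"twist":0},{"grip":255,"travel":[-0.3,4,0],"twist":0},{"grip":255,"travel":[-0.3,4,0],"twist":0},{"grip":255,"travel":[-0.3,4,0],"twist":0},{"grip":255,"travel":[-0.3,4,0],"twist":0},{"grip":255,"travel":[-0.3,4,0],"twist":0},{"grip":255,"travel":[-0.3,4,0],"twist":0}]'
python3 -m jog '[{"grip":255,"travel":[-0.3,4,0],"twist":0},{"grip":255,"travel":[-0.3,4,0],"twist":0},{"grip":255,"travel":[0,0,0],"twist":0},{"grip":255,"travel":[0,0,0],"twist":0}]'
```

```text
time: 8.8
position: [0.4834, -0.2452, 0.171]
tool_rot: [0.708, 0.706, 0.0, -0.0]
ft_force: [0.5, 0.5, -1.8]
grip_width: 0.0633
time: 9.6
position: [0.4595, 0.0747, 0.1711]
tool_rot: [0.708, 0.707, 0.0, 0.0]
ft_force: [0.7, 0.4, -1.0]
grip_width: 0.0632
time: 10.0
position: [0.4535, 0.1539, 0.171]
tool_rot: [0.706, 0.708, -0.0, 0.0]
ft_force: [0.0, -1.0, -1.4]
grip_width: 0.0632
```

```bash
python3 -m jog '[{"grip":255,"travel":[0.3,0,-4],"twist":-1},{"grip":255,"travel":[0,0,-4],"twist":-1},{"grip":255,"travel":[0,0,-2.5],"twist":0},{"grip":255,"travel":[0,0,-1.2],"twist":0},{"grip":255,"travel":[0,0,-0.5],"twist":0},{"grip":255,"travel":[0,0,-0.2],"twist":0},{"grip":255,"travel":[0,0,0],"twist":0}]'
```

```text
time: 10.7
position: [0.4578, 0.1529, 0.0478]
tool_rot: [0.72, 0.694, 0.001, 0.001]
ft_force: [0.1, 1.2, -1.9]
grip_width: 0.0633
```

```bash
python3 -m jog '[{"grip":255,"travel":[0,0,-0.1],"twist":0},{"grip":255,"travel":[0,0,-0.1],"twist":0},{"grip":255,"travel":[0,0,0],"twist":0}]'
python3 -m jog '[{"grip":255,"travel":[0,0,-0.1],"twist":0},{"grip":255,"travel":[0,0,-0.1],"twist":0},{"grip":255,"travel":[0,0,0],"twist":0}]'
```

```text
time: 11.0
position: [0.4579, 0.1535, 0.0466]
tool_rot: [0.72, 0.694, 0.001, 0.001]
ft_force: [-0.3, 1.4, 6.8]
grip_width: 0.0629
time: 11.3
position: [0.458, 0.1535, 0.0462]
tool_rot: [0.72, 0.694, 0.002, 0.001]
ft_force: [-2.7, -0.5, 22.2]
grip_width: 0.0631
```

```bash
python3 -m jog '[{"grip":255,"travel":[0,0,0.2],"twist":0},{"grip":0,"travel":[0,0,0],"twist":0},{"grip":0,"travel":[0,0,0],"twist":0},{"grip":0,"travel":[0,0,0],"twist":0},{"grip":0,"travel":[0,0,0],"twist":0},{"grip":0,"travel":[0,0,0],"twist":0}]'
python3 -m jog '[{"grip":0,"travel":[0,0,2],"twist":0},{"grip":0,"travel":[0,0,4],"twist":0},{"grip":0,"travel":[0,0,4],"twist":0},{"grip":0,"travel":[0.5,4,4],"twist":0},{"grip":0,"travel":[0.5,4,4],"twist":0},{"grip":0,"travel":[0.5,4,2],"twist":0},{"grip":0,"travel":[0.5,4,0],"twist":0},{"grip":0,"travel":[0.5,4,0],"twist":0}]'
python3 -m jog '[{"grip":0,"travel":[1,4,0],"twist":0},{"grip":0,"travel":[0,2,0],"twist":0},{"grip":0,"travel":[0,0,0],"twist":0},{"grip":0,"travel":[0,0,0],"twist":0}]'
python3 - <<'E'
from h import *
pose();snap("c1");find(["canister","mug"])
E
python3 -m jog '[{"grip":0,"travel":[0,3,0],"twist":0},{"grip":0,"travel":[0,2,0],"twist":0},{"grip":0,"travel":[0,0,0],"twist":0},{"grip":0,"travel":[0,0,0],"twist":0}]'
python3 - <<'E'
from h import *
pose();snap("c2");find(["canister","mug","bowl","short_tray"])
cv2.imwrite("pics/c12.png",np.hstack([cv2.imread(f"pics/c{i}.png")[:,160:560] for i in(1,2)]))
E
```

```text
time: 11.9
position: [0.4568, 0.1531, 0.0448]
tool_rot: [0.72, 0.694, -0.0, -0.0]
ft_force: [-0.6, 0.2, 0.1]
grip_width: 0.0862
time: 12.7
position: [0.481, 0.3453, 0.2366]
tool_rot: [0.72, 0.694, 0.001, 0.0]
ft_force: [0.6, 0.1, -0.7]
grip_width: 0.0872
time: 13.1
position: [0.49, 0.4031, 0.2346]
tool_rot: [0.719, 0.695, -0.001, 0.0]
ft_force: [-0.2, 0.3, -0.8]
grip_width: 0.0873
t 13.1 pos [0.49   0.4031 0.2346] yaw(tool y) -2.0 w 0.0873 F [-0.2  0.3 -0.8]
canister [([0.495, 0.444, 0.075], 0.98)]
mug [([0.645, 0.311, 0.044], 0.94)]
time: 13.65
position: [0.4906, 0.4524, 0.2353]
tool_rot: [0.72, 0.694, -0.001, 0.0]
ft_force: [0.1, -1.0, -0.3]
grip_width: 0.0869
t 13.65 pos [0.4906 0.4524 0.2353] yaw(tool y) -2.08 w 0.0869 F [ 0.1 -1.  -0.3]
canister [([0.495, 0.448, 0.072], 0.58)]
mug [([0.652, 0.33, 0.044], 0.87)]
bowl []
short_tray [([0.451, 0.224, 0.004], 0.82)]
```

View pics/c12.png

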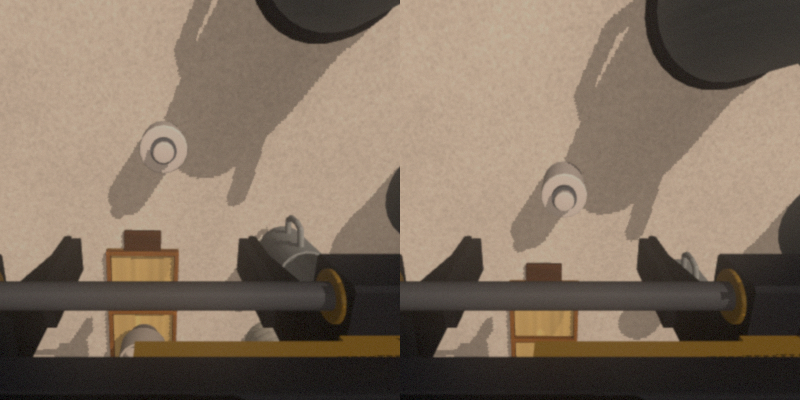

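The canister ring is centred at about (324,148) in c1 and (325,193) in c2. The bowl sits in the far compartment of the short tray.

Run:
```python
from h import *
print(tri(("c1",(324,148)),("c2",(325,193))),plane("c1",(324,148),.074),plane("c2",(325,193),.074))
print(tri(("c1",(323.5,151.5)),("c2",(325,201))),plane("c1",(323.5,151.5),.094),plane("c2",(325,201),.094))
```

```text
(array([0.49660759, 0.4379046 , 0.06241098]), np.float64(0.0002099250026252535)) [0.49630632 0.43952242 0.074     ] [0.496732   0.44120584 0.074     ]
(array([0.49593136, 0.43940608, 0.0966831 ]), np.float64(0.00037753152611261253)) [0.49556988 0.43900166 0.094     ] [0.49632643 0.43856903 0.094     ]
```

Run:
```python
from h import *
for p in [(410,30),(420,60),(440,76),(460,86),(485,88)]:
    print(np.round(plane("c2",p,.01),3),np.round(plane("c2",p,.15),3))
```

```text
[0.596 0.605 0.01 ] [0.56 0.58 0.15]
[0.609 0.574 0.01 ] [0.568 0.56  0.15 ]
[0.633 0.557 0.01 ] [0.583 0.549 0.15 ]
[0.656 0.545 0.01 ] [0.598 0.541 0.15 ]
[0.685 0.542 0.01 ] [0.617 0.539 0.15 ]
```

```bash
python3 -m jog '[{"grip":0,"travel":[0.5,-1.3,0],"twist":0},{"grip":0,"travel":[0,0,-4],"twist":0},{"grip":0,"travel":[0,0,-4],"twist":0},{"grip":0,"travel":[0,0,-4],"twist":0},{"grip":0,"travel":[0,0,-4],"twist":0},{"grip":0,"travel":[0,0,-2.2],"twist":0},{"grip":0,"travel":[0,0,0],"twist":0},{"grip":0,"travel":[0,0,0],"twist":0}]'
python3 -m jog '[{"grip":255,"travel":[0,0,0],"twist":0},{"grip":255,"travel":[0,0,0],"twist":0},{"grip":255,"travel":[0,0,0],"twist":0},{"grip":255,"travel":[0,0,0],"twist":0},{"grip":255,"travel":[0,0,0],"twist":0},{"grip":255,"travel":[0,0,0],"twist":0}]' 20
```

```text
time: 14.7
position: [0.4964, 0.44, 0.0538]
tool_rot: [0.72, 0.694, 0.0, 0.0]
ft_force: [0.6, -0.8, 0.4]
grip_width: 0.0873
time: 15.3
position: [0.4956, 0.4406, 0.0537]
tool_rot: [0.72, 0.694, -0.0, -0.0]
ft_force: [-0.6, -0.3, 2.1]
grip_width: 0.049
```

```bash
python3 -m jog '[{"grip":255,"travel":[0,0,3],"twist":0},{"grip":255,"travel":[0,0,4],"twist":0},{"grip":255,"travel":[0,-1,4],"twist":0},{"grip":255,"travel":[-0.2,-3.2,1.5],"twist":0},{"grip":255,"travel":[-0.25,-4,0],"twist":0},{"grip":255,"travel":[-0.25,-4,0],"twist":0},{"grip":255,"travel":[-0.25,-4,0],"twist":0},{"grip":255,"travel":[-0.25,-4,0],"twist":0}]'
python3 -m jog '[{"grip":255,"travel":[-0.25,-4,0],"twist":0},{"grip":255,"travel":[-0.25,-4,0],"twist":0},{"grip":255,"travel":[-0.25,-4,0],"twist":0},{"grip":255,"travel":[-0.25,-4,0],"twist":0},{"grip":255,"travel":[-0.25,-4,0],"twist":0},{"grip":255,"travel":[-0.25,-4,0],"twist":0},{"grip":255,"travel":[-0.25,-4,0],"twist":0},{"grip":255,"travel":[-0.25,-4,0],"twist":0}]'
python3 -m jog '[{"grip":255,"travel":[-0.25,-4,0],"twist":-1},{"grip":255,"travel":[-0.25,-4,0],"twist":-1},{"grip":255,"travel":[-0.25,-4,0],"twist":-1},{"grip":255,"travel":[-0.25,-4,0],"twist":-1},{"grip":255,"travel":[0,-2,0],"twist":-1},{"grip":255,"travel":[0,0,0],"twist":0},{"grip":255,"travel":[0,0,0],"twist":0}]'
```

```text
time: 16.1
position: [0.4831, 0.2371, 0.1784]
tool_rot: [0.719, 0.695, -0.0, 0.0]
ft_force: [0.1, -0.1, -1.3]
grip_width: 0.049
time: 16.9
position: [0.4633, -0.0829, 0.1784]
tool_rot: [0.72, 0.694, 0.0, -0.0]
ft_force: [0.6, -0.0, -0.8]
grip_width: 0.0492
time: 17.6
position: [0.4532, -0.2605, 0.178]
tool_rot: [0.75, 0.662, 0.0, -0.001]
ft_force: [0.2, 0.3, -0.3]
grip_width: 0.0491
```

```bash
python3 -m jog '[{"grip":255,"travel":[0.1,-0.1,-4],"twist":0},{"grip":255,"travel":[0,0,-4],"twist":0},{"grip":255,"travel":[0,0,-2.5],"twist":0},{"grip":255,"travel":[0,0,-1],"twist":0},{"grip":255,"travel":[0,0,-0.4],"twist":0},{"grip":255,"travel":[0,0,-0.1],"twist":0},{"grip":255,"travel":[0,0,-0.1],"twist":0},{"grip":255,"travel":[0,0,0],"twist":0}]'
python3 -m jog '[{"grip":255,"travel":[0,0,-0.1],"twist":0},{"grip":255,"travel":[0,0,0],"twist":0}]'
```

```text
time: 18.4
position: [0.4554, -0.2629, 0.0586]
tool_rot: [0.749, 0.662, 0.0, 0.001]
ft_force: [-1.1, -0.3, -2.3]
grip_width: 0.0492
time: 18.6
position: [0.4553, -0.263, 0.0576]
tool_rot: [0.749, 0.662, 0.0, 0.001]
ft_force: [-0.2, 0.8, 5.0]
grip_width: 0.0494
```

```bash
python3 -m jog '[{"grip":0,"travel":[0,0,0],"twist":0},{"grip":0,"travel":[0,0,0],"twist":0},{"grip":0,"travel":[0,0,0],"twist":0},{"grip":0,"travel":[0,0,0],"twist":0},{"grip":0,"travel":[0,0,2],"twist":0},{"grip":0,"travel":[0,0,4],"twist":0},{"grip":0,"travel":[0,0,4],"twist":0},{"grip":0,"travel":[2,-1,4],"twist":0}]'
python3 -m jog '[{"grip":0,"travel":[4,-1,4],"twist":3},{"grip":0,"travel":[4,-1,1],"twist":4},{"grip":0,"travel":[4,-1,0],"twist":0},{"grip":0,"travel":[3.5,-1,0],"twist":0},{"grip":0,"travel":[0,0,0],"twist":0},{"grip":0,"travel":[0,0,0],"twist":0}]'
python3 - <<'E'
from h import *
pose();snap("t1");find(["tea_box","jar","canister"])
E
python3 -m jog '[{"grip":0,"travel":[0,3,0],"twist":0},{"grip":0,"travel":[0,3,0],"twist":0},{"grip":0,"travel":[0,0,0],"twist":0},{"grip":0,"travel":[0,0,0],"twist":0}]'
python3 - <<'E'
from h import *
pose();snap("t2");find(["tea_box","jar","canister"])
cv2.imwrite("pics/t12.png",np.hstack([cv2.imread(f"pics/t{i}.png")[:,80:480] for i in(1,2)]))
E
```

```text
time: 19.4
position: [0.4719, -0.2701, 0.197]
tool_rot: [0.749, 0.662, -0.0, -0.003]
ft_force: [1.1, -0.2, -0.1]
grip_width: 0.087
time: 20.0
position: [0.6242, -0.3106, 0.2399]
tool_rot: [0.707, 0.707, -0.0, -0.001]
ft_force: [-0.6, -0.7, 0.0]
grip_width: 0.0872
t 20.0 pos [ 0.6242 -0.3106  0.2399] yaw(tool y) -0.02 w 0.0872 F [-0.6 -0.7  0. ]
tea_box []
jar [([0.648, -0.15, 0.073], 0.93)]
canister [([0.466, -0.264, 0.076], 0.63)]
time: 20.6
position: [0.624, -0.2507, 0.242]
tool_rot: [0.707, 0.707, -0.0, 0.0]
ft_force: [-0.6, -0.6, 0.1]
grip_width: 0.0869
t 20.6 pos [ 0.624  -0.2507  0.242 ] yaw(tool y) -0.0 w 0.0869 F [-0.6 -0.6  0.1]
tea_box [([0.636, -0.274, 0.08], 0.82)]
jar [([0.65, -0.129, 0.097], 0.76)]
canister []
```

View pics/t12.png

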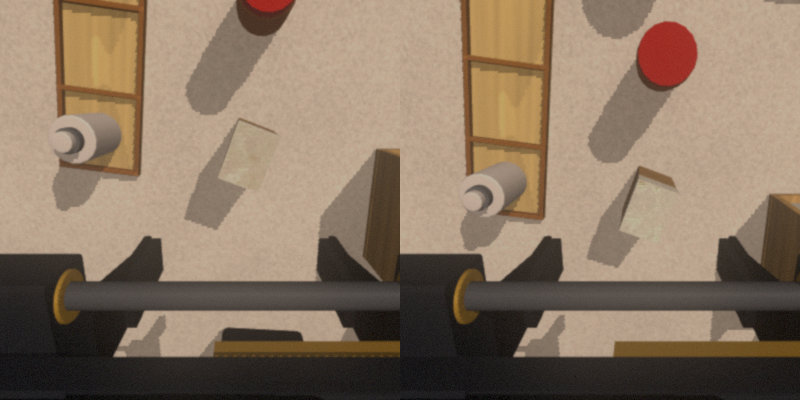

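The canister stands in its compartment, and the tea box is turned in both views. I'll zoom in on its top face.

Run:
```python
from h import *
a=cv2.imread("pics/t1.png")[105:205,280:380];b=cv2.imread("pics/t2.png")[155:255,280:380]
cv2.imwrite("pics/tz.png",cv2.resize(np.hstack([a,b]),(800,400),interpolation=cv2.INTER_CUBIC))
for p in [(445,255),(455,150)]: print(np.round(plane("t1",p,0),3),np.round(plane("t1",p,.1),3))
```

```text
[ 0.8   -0.433  0.   ] [ 0.757 -0.383  0.1  ]
[ 0.796 -0.287 -0.   ] [ 0.753 -0.273  0.1  ]
```

View pics/tz.png

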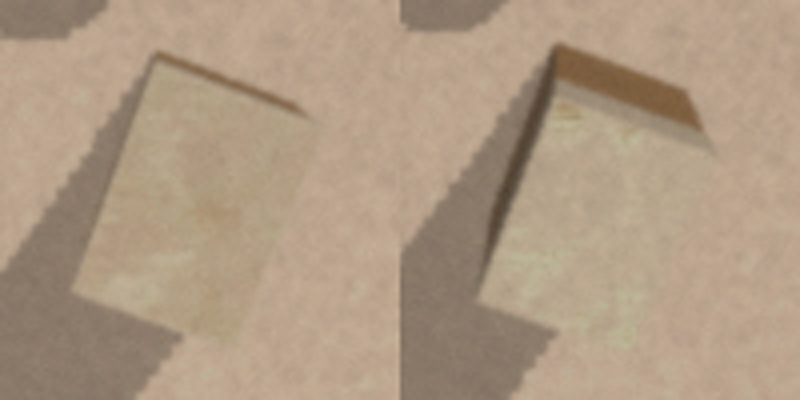

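Run:
```python
from h import *
A=[(319.2,120.5),(358.8,135),(338.8,191.2),(298.8,177.5)];B=[(318.8,179.5),(358,193),(338.8,242.5),(299.5,230.5)]
for a,b in zip(A,B): print(np.round(tri(("t1",a),("t2",b))[0],4))
for n,P in(("t1",A),("t2",B)):
    Q=np.array([plane(n,p,.078) for p in P]); u=Q[1]+Q[2]-Q[0]-Q[3]; v=Q[0]+Q[1]-Q[2]-Q[3]
    print(n,np.round(Q.mean(0),4),np.linalg.norm(u)/2,np.linalg.norm(v)/2,np.degrees(np.arctan2(u[1],u[0])),np.degrees(np.arctan2(v[1],v[0])))
# jar lid by colour in t2
im=cv2.imread("pics/t2.png").astype(int);m=((im[:,:,2]>110)&(im[:,:,1]<70)).astype(np.uint8);m[230:]=0
c=max(cv2.findContours(m,0,1)[0],key=cv2.contourArea);e=cv2.fitEllipse(c);print(e,plane("t2",e[0],.094))
```

```text
[ 0.6242 -0.2463  0.0831]
[ 0.664  -0.2599  0.0865]
[ 0.6455 -0.3184  0.0817]
[ 0.6031 -0.3033  0.0833]
t1 [ 0.6341 -0.2828  0.078 ] 0.04348199244469272 0.06171845532789346 -19.50025797982244 70.85906018399184
t2 [ 0.6348 -0.2839  0.078 ] 0.045304917807290075 0.0613850770571506 -18.88159435116159 70.53627613764525
((346.96710205078125, 53.74319076538086), (57.34044647216797, 63.21702194213867), 8.686016082763672) [ 0.64941257 -0.12799452  0.094     ]
```

```bash
python3 -m jog '[{"grip":0,"travel":[0.4,-1.1,0],"twist":-6.4},{"grip":0,"travel":[0.3,-1.1,0],"twist":-6.4},{"grip":0,"travel":[0.3,-1.1,0],"twist":-6.4},{"grip":0,"travel":[0,0,-4],"twist":0},{"grip":0,"travel":[0,0,-4],"twist":0},{"grip":0,"travel":[0,0,-4],"twist":0},{"grip":0,"travel":[0,0,-4],"twist":0},{"grip":0,"travel":[0,0,-3],"twist":0}]'
python3 -m jog '[{"grip":0,"travel":[0,0,0],"twist":0},{"grip":255,"travel":[0,0,0],"twist":0},{"grip":255,"travel":[0,0,0],"twist":0},{"grip":255,"travel":[0,0,0],"twist":0},{"grip":255,"travel":[0,0,0],"twist":0},{"grip":255,"travel":[0,0,0],"twist":0},{"grip":255,"travel":[0,0,0],"twist":0}]' 12
```

```text
time: 21.6
position: [0.6332, -0.2845, 0.0483]
tool_rot: [0.816, 0.578, -0.001, -0.001]
ft_force: [-0.3, 0.0, 0.3]
grip_width: 0.087
time: 22.3
position: [0.6347, -0.2841, 0.052]
tool_rot: [0.815, 0.579, 0.0, 0.0]
ft_force: [0.2, 0.6, -0.2]
grip_width: 0.047
```

```bash
python3 -m jog '[{"grip":255,"travel":[0,0,3],"twist":0},{"grip":255,"travel":[0,0,4],"twist":0},{"grip":255,"travel":[-1,0,4],"twist":0},{"grip":255,"travel":[-3,1,2],"twist":2},{"grip":255,"travel":[-3,2.5,0],"twist":2},{"grip":255,"travel":[-2.5,3.5,0],"twist":2},{"grip":255,"travel":[-2,3.5,0],"twist":2},{"grip":255,"travel":[-1.5,3.5,0],"twist":2}]'
python3 -m jog '[{"grip":255,"travel":[-1,4,0],"twist":2},{"grip":255,"travel":[-1,4,0],"twist":2},{"grip":255,"travel":[-1,4,0],"twist":2},{"grip":255,"travel":[-0.5,4,0],"twist":1.2},{"grip":255,"travel":[-0.5,4,0],"twist":0},{"grip":255,"travel":[-0.5,4,0],"twist":0},{"grip":255,"travel":[0,4,0],"twist":0},{"grip":255,"travel":[0,4,0],"twist":0}]'
python3 -m jog '[{"grip":255,"travel":[0,4,0],"twist":0},{"grip":255,"travel":[0,3,0],"twist":0},{"grip":255,"travel":[0,0,0],"twist":0},{"grip":255,"travel":[0,0,0],"twist":0}]'
```

```text
time: 23.1
position: [0.5026, -0.1427, 0.1814]
tool_rot: [0.762, 0.648, -0.0, -0.0]
ft_force: [-0.1, -0.4, -1.1]
grip_width: 0.0461
time: 23.9
position: [0.4591, 0.1775, 0.1815]
tool_rot: [0.72, 0.694, 0.0, 0.0]
ft_force: [0.4, -0.4, 0.4]
grip_width: 0.0459
time: 24.3
position: [0.459, 0.2462, 0.1812]
tool_rot: [0.719, 0.695, -0.0, 0.0]
ft_force: [-1.3, -0.8, -0.9]
grip_width: 0.0463
```

```bash
python3 -m jog '[{"grip":255,"travel":[0,0,-4],"twist":0},{"grip":255,"travel":[0,0,-4],"twist":0},{"grip":255,"travel":[0,0,-2.5],"twist":0},{"grip":255,"travel":[0,0,-1.2],"twist":0},{"grip":255,"travel":[0,0,-0.5],"twist":0},{"grip":255,"travel":[0,0,-0.1],"twist":0},{"grip":255,"travel":[0,0,-0.1],"twist":0},{"grip":255,"travel":[0,0,0],"twist":0}]'
python3 -m jog '[{"grip":255,"travel":[0,0,-0.1],"twist":0},{"grip":255,"travel":[0,0,0],"twist":0}]'
```

```text
time: 25.1
position: [0.4604, 0.246, 0.0584]
tool_rot: [0.72, 0.694, 0.001, 0.001]
ft_force: [-0.7, 0.0, -1.2]
grip_width: 0.0458
time: 25.3
position: [0.4598, 0.246, 0.0568]
tool_rot: [0.72, 0.694, 0.0, 0.0]
ft_force: [1.0, 0.2, -0.1]
grip_width: 0.0461
```

```bash
python3 -m jog '[{"grip":255,"travel":[0,0,-0.1],"twist":0},{"grip":255,"travel":[0,0,0],"twist":0}]'
python3 -m jog '[{"grip":255,"travel":[0,0,-0.1],"twist":0},{"grip":255,"travel":[0,0,0],"twist":0}]'
```

```text
time: 25.5
position: [0.4596, 0.246, 0.0557]
tool_rot: [0.72, 0.694, 0.0, 0.0]
ft_force: [-1.3, -0.4, 3.1]
grip_width: 0.0459
time: 25.7
position: [0.459, 0.246, 0.0551]
tool_rot: [0.72, 0.694, -0.0, -0.0]
ft_force: [-1.2, -0.3, 7.6]
grip_width: 0.0462
```

```bash
python3 -m jog '[{"grip":0,"travel":[0,0,0],"twist":0},{"grip":0,"travel":[0,0,0],"twist":0},{"grip":0,"travel":[0,0,0],"twist":0},{"grip":0,"travel":[0,0,0],"twist":0},{"grip":0,"travel":[0,0,0],"twist":0},{"grip":0,"travel":[0,0,2],"twist":0},{"grip":0,"travel":[0,0,4],"twist":0},{"grip":0,"travel":[0,0,4],"twist":0}]'
python3 -m jog '[{"grip":0,"travel":[2,0,4],"twist":0},{"grip":0,"travel":[4,0,4],"twist":2},{"grip":0,"travel":[4,0,0.5],"twist":0},{"grip":0,"travel":[4,0,0],"twist":0},{"grip":0,"travel":[4,0,0],"twist":0},{"grip":0,"travel":[1,0,0],"twist":0},{"grip":0,"travel":[0,0,0],"twist":0},{"grip":0,"travel":[0,0,0],"twist":0}]'
python3 - <<'E'
from h import *
pose();snap("g1");find(["mug"])
E
python3 -m jog '[{"grip":0,"travel":[0,3,0],"twist":0},{"grip":0,"travel":[0,3,0],"twist":0},{"grip":0,"travel":[0,0,0],"twist":0},{"grip":0,"travel":[0,0,0],"twist":0}]'
python3 - <<'E'
from h import *
pose();snap("g2");find(["mug"])
cv2.imwrite("pics/g12.png",cv2.resize(np.hstack([cv2.imread(f"pics/g{i}.png")[50:250,200:400] for i in(1,2)]),(800,400),interpolation=cv2.INTER_CUBIC))
E
```

```text
time: 26.5
position: [0.4588, 0.2456, 0.1546]
tool_rot: [0.72, 0.694, -0.001, -0.001]
ft_force: [0.3, -1.0, 0.9]
grip_width: 0.0867
time: 27.3
position: [0.6432, 0.2459, 0.2338]
tool_rot: [0.707, 0.707, -0.001, -0.001]
ft_force: [-0.6, -0.4, -0.7]
grip_width: 0.0868
t 27.3 pos [0.6432 0.2459 0.2338] yaw(tool y) -0.04 w 0.0868 F [-0.6 -0.4 -0.7]
mug [([0.651, 0.287, 0.007], 0.83)]
time: 27.8
position: [0.6435, 0.3065, 0.2348]
tool_rot: [0.707, 0.708, -0.001, 0.0]
ft_force: [0.5, 0.1, -0.6]
grip_width: 0.0868
t 27.8 pos [0.6435 0.3065 0.2348] yaw(tool y) 0.07 w 0.0868 F [ 0.5  0.1 -0.6]
mug []
```

View pics/g12.png

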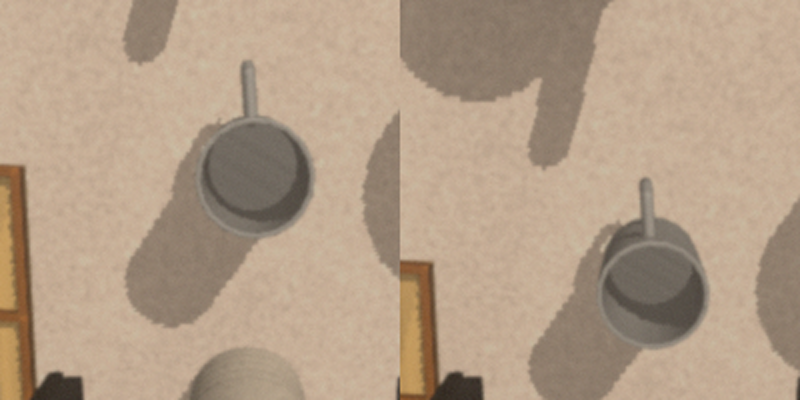

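Run:
```python
from h import *
print(tri(("g1",(328,138)),("g2",(327,197.5))),plane("g1",(328,138),.078),plane("g2",(327,197.5),.078))
print(tri(("g1",(324.5,82)),("g2",(323,141))),plane("g1",(324.5,82),.066),plane("g2",(323,141),.066))
```

```text
(array([0.65178954, 0.29384994, 0.08436885]), np.float64(0.00010067060850252023)) [0.65183671 0.2931676  0.078     ] [0.65204683 0.29194342 0.078     ]
(array([0.64822119, 0.34697307, 0.04641107]), np.float64(0.0003119111510384512)) [0.64830292 0.34588679 0.066     ] [0.64770028 0.34926158 0.066     ]
```

```bash
python3 -m jog '[{"grip":0,"travel":[0.85,-1.35,0],"twist":4.3},{"grip":0,"travel":[0,0,-4],"twist":0},{"grip":0,"travel":[0,0,-4],"twist":0},{"grip":0,"travel":[0,0,-4],"twist":0},{"grip":0,"travel":[0,0,-4],"twist":0},{"grip":0,"travel":[0,0,-2.3],"twist":0},{"grip":0,"travel":[0,0,0],"twist":0},{"grip":0,"travel":[0,0,0],"twist":0}]'
python3 -m jog '[{"grip":255,"travel":[0,0,0],"twist":0},{"grip":255,"travel":[0,0,0],"twist":0},{"grip":255,"travel":[0,0,0],"twist":0},{"grip":255,"travel":[0,0,0],"twist":0},{"grip":255,"travel":[0,0,0],"twist":0},{"grip":255,"travel":[0,0,0],"twist":0}]' 20
```

```text
time: 28.7
position: [0.6538, 0.2915, 0.052]
tool_rot: [0.681, 0.732, -0.0, 0.0]
ft_force: [0.0, 0.1, 0.2]
grip_width: 0.087
time: 29.3
position: [0.6529, 0.2924, 0.0523]
tool_rot: [0.68, 0.733, -0.0, -0.0]
ft_force: [-3.1, -0.7, 5.1]
grip_width: 0.0585
```

```bash
python3 -m jog '[{"grip":255,"travel":[0,0,3],"twist":0},{"grip":255,"travel":[0,0,4],"twist":0},{"grip":255,"travel":[-2,0,4],"twist":0},{"grip":255,"travel":[-4,0,2],"twist":0},{"grip":255,"travel":[-4,-1,0],"twist":0},{"grip":255,"travel":[-3.6,-2,0],"twist":0},{"grip":255,"travel":[-2,-3.5,0],"twist":-2},{"grip":255,"travel":[-1,-4,0],"twist":-2}]'
python3 -m jog '[{"grip":255,"travel":[-1,-4,0],"twist":-2},{"grip":255,"travel":[0,-4,0],"twist":-2},{"grip":255,"travel":[0,-4,0],"twist":-2},{"grip":255,"travel":[0,-4,0],"twist":-1.4},{"grip":255,"travel":[0,-4,0],"twist":0},{"grip":255,"travel":[0,-4,0],"twist":0},{"grip":255,"travel":[0,-2.7,0],"twist":0},{"grip":255,"travel":[0,0,0],"twist":0}]'
```

```text
time: 30.1
position: [0.4845, 0.1874, 0.1813]
tool_rot: [0.705, 0.709, -0.001, -0.0]
ft_force: [0.4, -0.8, -1.3]
grip_width: 0.0582
time: 30.9
position: [0.4786, -0.0834, 0.1816]
tool_rot: [0.751, 0.66, 0.0, 0.002]
ft_force: [-0.2, 0.3, -1.8]
grip_width: 0.0584
```

```bash
python3 -m jog '[{"grip":255,"travel":[0,0.1,-4],"twist":0},{"grip":255,"travel":[0,0,-4],"twist":0},{"grip":255,"travel":[0,0,-2.5],"twist":0},{"grip":255,"travel":[0,0,-1.2],"twist":0},{"grip":255,"travel":[0,0,-0.5],"twist":0},{"grip":255,"travel":[0,0,-0.1],"twist":0},{"grip":255,"travel":[0,0,-0.1],"twist":0},{"grip":255,"travel":[0,0,0],"twist":0}]'
python3 -m jog '[{"grip":255,"travel":[0,0,-0.1],"twist":0},{"grip":255,"travel":[0,0,0],"twist":0}]'
```

```text
time: 31.7
position: [0.4782, -0.0788, 0.0586]
tool_rot: [0.75, 0.662, 0.001, 0.001]
ft_force: [0.1, -0.8, -1.5]
grip_width: 0.0585
time: 31.9
position: [0.4777, -0.0788, 0.0572]
tool_rot: [0.75, 0.662, 0.0, 0.001]
ft_force: [-0.5, -0.4, -3.1]
grip_width: 0.058
```

```bash
python3 -m jog '[{"grip":255,"travel":[0,0,-0.1],"twist":0},{"grip":255,"travel":[0,0,0],"twist":0}]'
python3 -m jog '[{"grip":255,"travel":[0,0,-0.05],"twist":0},{"grip":255,"travel":[0,0,0],"twist":0}]'
```

```text
time: 32.1
position: [0.4777, -0.0788, 0.0562]
tool_rot: [0.75, 0.662, 0.0, 0.0]
ft_force: [-0.4, -0.2, 3.4]
grip_width: 0.0585
time: 32.3
position: [0.4777, -0.0788, 0.0562]
tool_rot: [0.75, 0.662, 0.0, 0.0]
ft_force: [-0.2, -0.9, 9.3]
grip_width: 0.0583
```

```bash
python3 -m jog '[{"grip":0,"travel":[0,0,0],"twist":0},{"grip":0,"travel":[0,0,0],"twist":0},{"grip":0,"travel":[0,0,0],"twist":0},{"grip":0,"travel":[0,0,0],"twist":0},{"grip":0,"travel":[0,0,0],"twist":0},{"grip":0,"travel":[0,0,2],"twist":0},{"grip":0,"travel":[0,0,4],"twist":0},{"grip":0,"travel":[0,0,4],"twist":0}]'
python3 -m jog '[{"grip":0,"travel":[2,-1,4],"twist":2},{"grip":0,"travel":[4,-2,4],"twist":3},{"grip":0,"travel":[4,-2,0.5],"twist":2},{"grip":0,"travel":[4,-2,0],"twist":0},{"grip":0,"travel":[3,-1.5,0],"twist":0},{"grip":0,"travel":[0,0,0],"twist":0},{"grip":0,"travel":[0,0,0],"twist":0}]'
python3 - <<'E'
from h import *
pose();snap("j1");find(["jar","mug"])
E
python3 -m jog '[{"grip":0,"travel":[0,2.5,0],"twist":0},{"grip":0,"travel":[0,2.5,0],"twist":0},{"grip":0,"travel":[0,0,0],"twist":0},{"grip":0,"travel":[0,0,0],"twist":0}]'
python3 - <<'E'
from h import *
pose();snap("j2");find(["jar","mug"])
C={}
for n in("j1","j2"):
    im=cv2.imread(f"pics/{n}.png").astype(int);m=((im[:,:,2]>110)&(im[:,:,1]<70)).astype(np.uint8);m[250:]=0
    e=cv2.fitEllipse(max(cv2.findContours(m,0,1)[0],key=cv2.contourArea));C[n]=e[0];print(e,plane(n,e[0],.094))
print(tri(*C.items()))
cv2.imwrite("pics/j12.png",np.hstack([cv2.imread(f"pics/{n}.png")[:,80:480] for n in("j1","j2")]))
E
```

```text
time: 33.1
position: [0.4766, -0.0783, 0.1555]
tool_rot: [0.75, 0.662, -0.001, -0.001]
ft_force: [1.0, -0.8, 0.5]
grip_width: 0.0869
time: 33.8
position: [0.6402, -0.1602, 0.2323]
tool_rot: [0.708, 0.706, -0.0, -0.001]
ft_force: [0.0, 1.3, -1.6]
grip_width: 0.0868
t 33.8 pos [ 0.6402 -0.1602  0.2323] yaw(tool y) -0.17 w 0.0868 F [ 0.   1.3 -1.6]
jar [([0.653, -0.124, 0.097], 0.85)]
mug [([0.471, -0.078, 0.054], 0.65)]
time: 34.35
position: [0.64, -0.1096, 0.2339]
tool_rot: [0.707, 0.707, -0.0, 0.0]
ft_force: [0.8, 0.5, -0.0]
grip_width: 0.0872
t 34.35 pos [ 0.64   -0.1096  0.2339] yaw(tool y) -0.06 w 0.0872 F [ 0.8  0.5 -0. ]
jar [([0.65, -0.12, 0.095], 0.63)]
mug [([0.47, -0.078, 0.054], 0.81), ([0.635, -0.006, 0.062], 0.51)]
((328.41943359375, 154.5116424560547), (53.857845306396484, 55.93712615966797), 179.5939483642578) [ 0.64915834 -0.12630918  0.094     ]
((328.16351318359375, 203.41812133789062), (50.80564498901367, 53.25877380371094), 8.578550338745117) [ 0.64941614 -0.12519959  0.094     ]
(array([ 0.64946978, -0.1273723 ,  0.08720245]), np.float64(0.00013858373755688185))
```

View pics/j12.png

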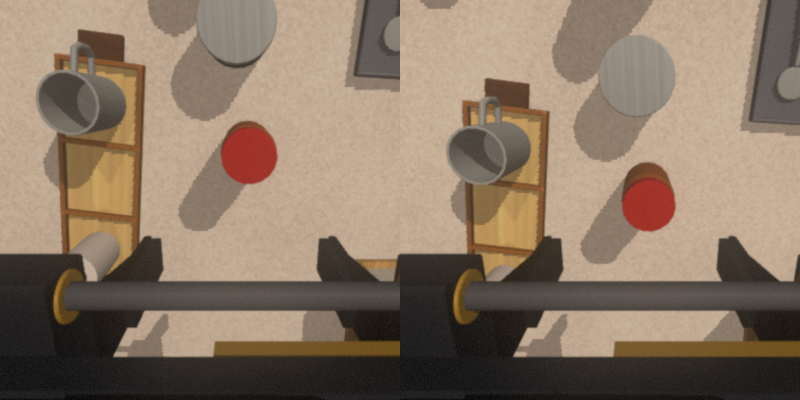

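The mug stands in the tab-end compartment with its handle over the tab. The jar is at (0.649, -0.126).

```bash
python3 -m jog '[{"grip":0,"travel":[0.9,-1.6,0],"twist":0},{"grip":0,"travel":[0,0,-4],"twist":0},{"grip":0,"travel":[0,0,-4],"twist":0},{"grip":0,"travel":[0,0,-4],"twist":0},{"grip":0,"travel":[0,0,-4],"twist":0},{"grip":0,"travel":[0,0,-2],"twist":0},{"grip":0,"travel":[0,0,0],"twist":0},{"grip":0,"travel":[0,0,0],"twist":0}]'
python3 -m jog '[{"grip":255,"travel":[0,0,0],"twist":0},{"grip":255,"travel":[0,0,0],"twist":0},{"grip":255,"travel":[0,0,0],"twist":0},{"grip":255,"travel":[0,0,0],"twist":0},{"grip":255,"travel":[0,0,0],"twist":0},{"grip":255,"travel":[0,0,0],"twist":0}]' 30
```

```text
time: 35.3
position: [0.6501, -0.1272, 0.0536]
tool_rot: [0.708, 0.706, 0.0, 0.0]
ft_force: [0.5, -0.9, -0.4]
grip_width: 0.087
time: 35.9
position: [0.6495, -0.1263, 0.0542]
tool_rot: [0.708, 0.706, -0.0, -0.0]
ft_force: [-2.0, 0.2, 4.9]
grip_width: 0.057
```

```bash
python3 -m jog '[{"grip":255,"travel":[0,0,3],"twist":0},{"grip":255,"travel":[0,0,4],"twist":0},{"grip":255,"travel":[0,0,4],"twist":0},{"grip":255,"travel":[-2,-0.4,2],"twist":-1},{"grip":255,"travel":[-4,-1,0],"twist":-2},{"grip":255,"travel":[-4,-1,0],"twist":-2},{"grip":255,"travel":[-4,-1,0],"twist":-2},{"grip":255,"travel":[-3,-0.7,0],"twist":0}]'
python3 -m jog '[{"grip":255,"travel":[-1.3,-0.3,0],"twist":0},{"grip":255,"travel":[0,0,0],"twist":0},{"grip":255,"travel":[0,0,0],"twist":0}]'
```

```text
time: 36.7
position: [0.4766, -0.1667, 0.1827]
tool_rot: [0.75, 0.661, -0.001, -0.001]
ft_force: [-0.9, 0.0, -2.7]
grip_width: 0.0569
time: 37.0
position: [0.4683, -0.1708, 0.1836]
tool_rot: [0.75, 0.661, 0.001, 0.001]
ft_force: [-0.1, 0.2, -3.6]
grip_width: 0.057
```

```bash
python3 -m jog '[{"grip":255,"travel":[-0.2,0,-4],"twist":0},{"grip":255,"travel":[0,0,-4],"twist":0},{"grip":255,"travel":[0,0,-2.5],"twist":0},{"grip":255,"travel":[0,0,-1.2],"twist":0},{"grip":255,"travel":[0,0,-0.5],"twist":0},{"grip":255,"travel":[0,0,-0.1],"twist":0},{"grip":255,"travel":[0,0,-0.1],"twist":0},{"grip":255,"travel":[0,0,0],"twist":0}]'
python3 -m jog '[{"grip":255,"travel":[0,0,-0.1],"twist":0},{"grip":255,"travel":[0,0,0],"twist":0}]'
python3 -m jog '[{"grip":255,"travel":[0,0,-0.1],"twist":0},{"grip":255,"travel":[0,0,0],"twist":0}]'
```

```text
time: 37.8
position: [0.4657, -0.1707, 0.0605]
tool_rot: [0.75, 0.662, 0.0, 0.001]
ft_force: [0.3, 0.1, -3.2]
grip_width: 0.0571
time: 38.0
position: [0.465, -0.1705, 0.059]
tool_rot: [0.75, 0.662, 0.0, 0.001]
ft_force: [0.1, -0.1, -2.8]
grip_width: 0.0572
time: 38.2
position: [0.4649, -0.1705, 0.0581]
tool_rot: [0.75, 0.662, 0.0, 0.0]
ft_force: [-1.2, -0.2, 3.9]
grip_width: 0.0569
```

Contact. I'll release, rise and back off for the final check.

```bash
python3 -m jog '[{"grip":0,"travel":[0,0,0],"twist":0},{"grip":0,"travel":[0,0,0],"twist":0},{"grip":0,"travel":[0,0,0],"twist":0},{"grip":0,"travel":[0,0,0],"twist":0},{"grip":0,"travel":[0,0,0],"twist":0},{"grip":0,"travel":[0,0,2],"twist":0},{"grip":0,"travel":[0,0,4],"twist":0},{"grip":0,"travel":[0,0,4],"twist":0}]'
python3 -m jog '[{"grip":0,"travel":[0,0,4],"twist":0},{"grip":0,"travel":[0,0,4],"twist":0},{"grip":0,"travel":[0,0,4],"twist":0},{"grip":0,"travel":[0,0,4],"twist":0},{"grip":0,"travel":[0,-4,3],"twist":0},{"grip":0,"travel":[0,-4,0],"twist":0},{"grip":0,"travel":[0,-4,0],"twist":0},{"grip":0,"travel":[0,-4,0],"twist":0}]'
python3 -m jog '[{"grip":0,"travel":[0,0,0],"twist":0},{"grip":0,"travel":[0,0,0],"twist":0}]'
python3 - <<'E'
from h import *
pose();snap("f")
for n in("scene","top"): cv2.imwrite(f"pics/{n}1.png",camera(n)[:,:,::-1])
for n in("scene","top"): print(n);find("mug jar canister tea_box bowl cup_stack cocoa_tin spoon_rest".split(),n)
s=cv2.imread("pics/scene1.png")[100:290,110:430]
t=cv2.imread("pics/top1.png")[180:275,180:480]
cv2.imwrite("pics/fin.png",np.vstack([cv2.resize(s,(560,332),interpolation=cv2.INTER_CUBIC),cv2.resize(t,(560,177),interpolation=cv2.INTER_CUBIC)]))
E
```

```text
time: 39.0
position: [0.464, -0.1699, 0.1578]
tool_rot: [0.75, 0.662, -0.0, -0.001]
ft_force: [-0.2, -0.3, -0.3]
grip_width: 0.087
time: 39.8
position: [0.4645, -0.3315, 0.3478]
tool_rot: [0.75, 0.662, 0.0, 0.0]
ft_force: [0.4, -0.6, -0.5]
grip_width: 0.0872
time: 40.0
position: [0.4642, -0.3307, 0.3467]
tool_rot: [0.75, 0.661, 0.0, -0.001]
ft_force: [-0.4, 1.1, -0.2]
grip_width: 0.0873
t 40.0 pos [ 0.4642 -0.3307  0.3467] yaw(tool y) -7.26 w 0.0873 F [-0.4  1.1 -0.2]
scene
mug [([0.486, -0.074, 0.06], 0.82)]
jar [([0.482, -0.178, 0.075], 0.94), ([0.818, 0.02, 0.006], 0.23)]
canister [([0.472, -0.268, 0.066], 0.71)]
tea_box [([0.474, 0.236, 0.059], 0.64)]
bowl [([0.456, 0.159, 0.038], 0.89)]
cup_stack []
cocoa_tin [([0.651, -0.011, 0.062], 0.9)]
spoon_rest [([0.819, 0.02, 0.004], 0.89), ([0.48, 0.183, 0.005], 0.16)]
top
mug [([0.48, -0.081, 0.011], 0.69)]
jar [([0.465, -0.166, 0.1], 0.5)]
canister [([0.452, -0.257, 0.078], 0.54)]
tea_box [([0.461, 0.241, 0.082], 0.64)]
bowl [([0.454, 0.16, 0.014], 0.84)]
cup_stack [([0.641, 0.127, 0.114], 0.66)]
cocoa_tin [([0.632, 0.0, 0.06], 0.82)]
spoon_rest [([0.811, 0.026, 0.002], 0.72)]
```

View pics/fin.png

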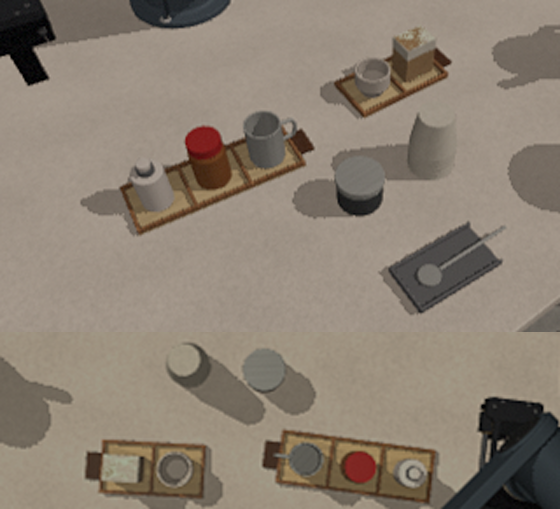

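View pics/f.png

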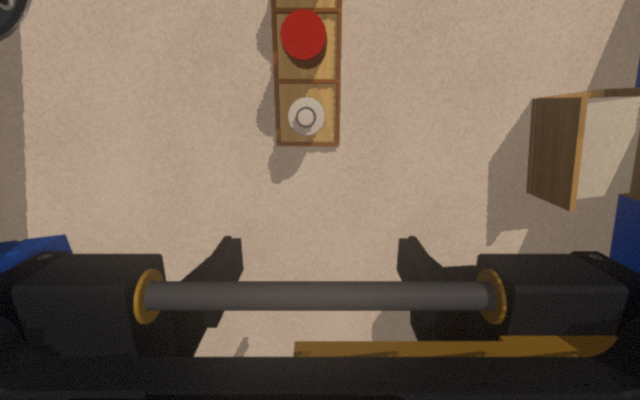

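The scene and top crops show all five upright in their own compartments: mug, jar and canister from the long tray's tab, tea box and bowl in the short tray. The wrist view shows the jar (303,35) and canister (306,117) centred, and the gripper is clear.

```bash
python3 -c "
from rig import *
print(hand_in())"
```

```text
the job is handed in; nothing more can be done
None
```

The job is handed in: all five things are in their compartments, at about 40 s of the 120 s allowed. From the tab end, the long tray holds mug, jar, canister and the short tray holds tea box, bowl. I set each one down until I felt contact, then released it.

- **Last checks:** the final pictures show all five upright. The top-camera network puts each within about 6 mm of its compartment centre. The gripper was open and about 0.35 m up when I handed in.
- **Bystanders:** the cup stack, cocoa tin and spoon rest read within about 4 mm of where they started. The scene-camera network missed the cup stack at the end, but it shows in that picture and the top camera found it.
- **Disagreements:** single network readings differed by up to about 2 cm, because they report the middle of the visible surface. I placed from my own two-view measurements instead. Two-view heights were within about 7 mm of the text, except 12 mm low for the canister shoulder and for the tray corners, which read 4–13 mm against 12 mm.
- **Not measured:** final tilt and resting height were judged only from the pictures and the contact forces.

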